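# Stock the sachet drawer and step its counter to 6

## Task

Lay the loose red drink sachet (not the green one) flat in the open drawer of the sachet box and slide the drawer fully shut. Then press the red step button on the box's sloping top, letting it spring back after each press, until the counter drum shows 6 in its window. Leave the other things on the worktop where they are.

Things in the scene. Friction and masses are not known exactly. Their poses are not given: they have to be found in the camera images.
- sachet_mid (a point): Centre of the loose red sachet, half-way up: a stiff flat packet 30 (its x) x 75 (its y, the long way) x 9 mm thick (its z), 11 to 22 g, lying flat on the worktop near its front edge, left of the sachet box. Grasp it across its 30 mm width. Rigid, not fragile.
- green_sachet_mid (a point): Centre of a green sachet of the same size and shape, also lying flat on the worktop; it may be on either side of the red one. Leave it where it is.
- box: The sachet box: wooden, 200 x 200 mm, 75 mm high, fixed; origin at the middle of its foot, x from its front to its back, y to the left, z up. Its front plane is at x = -85 mm and covers whatever part of the drawer is farther in. Three upright sachets are stored at the drawer's rear, fixed to it. On top sits a grey wedge with the button (right) and the counter window (left).
- shelf: A raised wooden shelf over the box, fixed: board 200 (x) x 310 (y) x 18 mm, underside 352 mm above the worktop, side panels behind the button; mug, jar and tape stand on it. Origin on the worktop under the board's middle. The board reaches 10 to 30 mm nearer to the robot than the button, so no tool can come straight down on the button; when laying things in the drawer, lean the tool back or keep the wrist clear of the board.
- drawer_middle (a point): Point on the inner floor of the open drawer, in its empty uncovered part; moves with the drawer. x points into the box (the closing direction), y left, z up. Floor 22 mm above the worktop; walls stand 31 mm above it. Empty floor: y from -79 to +79 mm, x from -47 mm (front panel's back) to +76 mm; at opening q (joint box_drawer0) the box covers all beyond x = q - 53 mm.
- box_drawer0_handle (a point): Middle of the drawer's steel bar handle, 35 mm in front of the drawer's front panel, 41 mm above the worktop; the bar is 100 mm long, about 10 mm thick, along y. x points into the box. Pushing the bar's middle along +x by the present opening shuts the drawer.
- drawer_front_top (a point): Middle of the top edge of the drawer's white front panel (15 mm thick), 64 mm above the worktop; axes as for the handle.
- box_drawer0 (a joint): Opening of the drawer in m: 0 fully shut, grows as it is pulled out towards the robot, at most 0.134. Sliding friction about 1 N; it stays where it is left.
- button_top (a point): Middle of the top face of the red round step button, 30 mm across. z is its axis, out of the button, up and towards the robot, 35 degrees from vertical: press along -z with the tool tilted about so, since the shelf is above. y points left. Travel 13 mm; force about 1 N rising to 3 N, then a firm stop. The top stands 26 mm off the sloping panel; the 17 mm high window housing begins 51 mm to its left.
- button (a joint): Depth of the button in m: 0 released, 0.013 fully pressed; springs back when let go. One full press (over about 11 mm) turns the drum one number on; the button must come back (below 1 mm) before the next press counts.
- drum (a joint): Angle of the counter drum in rad. The drum has eight flats with the black figures 1 to 8; figure n stands in the window at (n - 1) x 0.7854 rad, so 1 at 0 and 6 at 3.927 (after 8 comes 1 again at 6.283). A detent holds it at whole figures; each button press adds 0.7854, it never turns back. It starts at 2, 3 or 4, settling on a whole figure in the first half second.
- window (a point): Centre of the drum's window, on the face of the figure that is shown, left of the button; the window leans like the button. Axes as of the box. The drum lies behind a clear pane and cannot be touched.
- six (a point): Centre of the face on the drum that carries the figure 6; it coincides with the window's centre when 6 is shown.
- shaker: Loose shaker, 44 mm across, 90 mm high, origin at its foot. Bystander.
- glass_cup: Loose clear glass cup, 72 mm across, 62 mm high, origin at its foot. Bystander.
- saucer: Loose clear glass saucer, 137 mm across, 16 mm high, origin at its foot. Bystander.
- teaspoon: Loose steel teaspoon, 137 mm long, lying on the worktop, origin at its underside. Bystander.

How it is judged:
By the outcome, as a careful person would: the job done as asked, in the order asked, and still so for the second after the job is handed in, with the robot touching nothing.
It also fails if it takes over 64 s, if anything falls off the work surface, if the arm or the gripper's body presses on something with over 40 N, if the wrist force passes 120 N, or if a joint passes its speed limit or range.

## Robot

A 7-joint arm with a two-finger parallel gripper is mounted at the origin on a cart in front of the work surface, level with it; the furniture and walls round the work are solid. World frame = base frame: x ahead of the robot, y to its left, z up, the work surface at z = 0. Lengths are in m, angles in rad, forces in N, time in s.
With the tool pointing down it reaches from about 0.4 to 0.875 m from the base axis. Payload 19.3 kg.
Tool frame: the origin (TCP) lies midway between the tips of the shut fingers; the grasp point (between the pads) lies 19 mm behind it (bot.pinch_z is the distance from the TCP to the grasp point, in m); z points along the fingers, y is the line along which they close (so a half turn about z gives the same grasp; the last joint's range is limited). The gripper opens to 85 mm and grips with 20 to 120 N. Pads are 22 mm wide; open, the fingers measure 114 mm over their backs; the gripper's body (76 mm by 85 mm) begins 54 mm behind the grasp point. The pads swing forward as they close: fully open they stand 13 mm farther back than shut.
Start: joints at [1.201, 0.521, -0.036, 1.599, 0.021, 1.021, -0.113], TCP at [0.185, -0.597, 0.231] pointing down, gripper open.
Joint ranges: [-2.91, 2.91], [-0.3, 2.13], [-1.5, 1.42], [0.17, 2.43], [-1.26, 4.41], [0.16, 1.93], [-2.52, 2.52]. Speed limits (rad/s): [1.89, 1.89, 2.39, 2.39, 3.01, 3.01, 3.01].

## Interface

Orientations are given as [roll, pitch, yaw] about the fixed x, y, z axes, in that order (R = Rz(yaw) Ry(pitch) Rx(roll)).
In Python, from workcell import observe, viewer, bot gives the robot as it stands. The module is installed in compiled form; this text tells all that it offers.
- The arm moves only by the tool play_rows, never from a script. Its argument "motion" is a list of rows, each a list of 7 numbers: the shift along the tool's x, y, z in cm, then the turn, a rotation vector about the tool's x, y, z in rad, then the opening, from -1 (shut) to 1 (fully open), so that 0 is half open. A call has exactly 5 rows; each row is the pose to reach, as a shift and turn from the pose commanded when the call began, along the tool's axes at that moment; what a row does not reach only later rows make up. A row lasts 1/10 s, in which the tool goes at most 50 mm and 8.59 degrees, less where a joint would pass 70% of its speed; a pose out of reach is approached as far as the arm can. A call with a gripper value outside its range is refused whole. The fingers move at their own pace and stop on an object; "squeeze" is the grip in N (left out, the last holds). Time passes only in rows, so rows that repeat a pose let the fingers close, or fill a call up. It gives the time, the measured TCP pose, the force, the opening and the grip force at its end, in the units of the state.
- observe(): the state, without advancing time (a new reading comes with each control period).
- viewer.grab_frame(name): name is "scene" or "top" or "wrist"; returns (picture, depth): 420x560x3 uint8, red, green, blue; 420x560 float32, m along the optical axis (not along the pixel's ray), 0 where there is no reading.
- viewer.camera_info(name): a dict with "fx", "fy", "cx", "cy" (pixels), "k1" (the pictures are not rectified: a ray, as slopes to the right and down, at radius r is drawn at 1 + k1 r^2 times it, then the intrinsics apply), "R" (3x3) and "t" (3): a world point X has camera coordinates R X + t. Camera axes: x right, y down, z forward; pixel columns grow to the right and rows downward; lengths in m; the calibration is good to about 2 mm. A picture is of the moment at which its call begins: read the wrist's pose just before it. camera_info takes no time and is no camera call; for the wrist camera it gives the pose at the moment of the call.
- bot.job_done(): hands the job in; it is judged then, once.
The state is a dict: "clock": time; "qpos": joint angles; "qd": joint speeds; "joint_efforts": joint torques, N m; "position": TCP position; "tool_rot": TCP orientation; "force": force on the tool from outside, world axes, zero at the start; "moment": the same for the moment, N m; "grip_width": finger opening in m; "finger_force": force on a finger pad.
Only numpy, scipy, OpenCV 4.12 (cv2) and the standard library are available. Lean on these libraries where they do the work, as an engineer would, in place of code of your own. Each camera call takes 0.05 s, during which the arm holds its last target. There are 200 camera calls.

## Working session

There is one attempt and no reset: what is moved stays moved. The work goes in short steps, Python scripts to look and compute and a tool call to move; the robot and the scene stay as the last step left them, time stands still between calls to the robot, and variables do not carry over. Pictures are saved under pics/ and viewed, at most 10 in all, crops included, and the job is handed in when it is done.

Besides the shell and the picture viewer there is one more tool, called as a command line: name --pt "numbers of a row" for each row, then --argument value for the rest. play_rows: Moves the arm, as the interface text tells. Its arguments: {"type":"object","properties":{"motion":{"type":"array"},"squeeze":{"type":"number"}},"required":["motion"]}

```bash
mkdir -p pics; cat > h.py <<'E'
import numpy as np, cv2
from scipy.spatial.transform import Rotation as Ro
from workcell import observe, viewer, bot
def ray(ci,u,v):
    d=np.array([(u-ci['cx'])/ci['fx'],(v-ci['cy'])/ci['fy']]); s=d.copy()
    for _ in range(20): s=d/(1+ci['k1']*(s@s))
    R=np.array(ci['R']);t=np.array(ci['t'])
    return -R.T@t, R.T@np.array([s[0],s[1],1.])
def plane(ci,u,v,z):
    o,d=ray(ci,u,v); return o+d*(z-o[2])/d[2]
def dep(ci,D,u,v):
    o,d=ray(ci,u,v); return o+d*D[int(round(v)),int(round(u))]
def tri(c1,p1,c2,p2):
    o1,d1=ray(c1,*p1);o2,d2=ray(c2,*p2)
    a=np.linalg.lstsq(np.c_[d1,-d2],o2-o1,rcond=None)[0]
    x,y=o1+d1*a[0],o2+d2*a[1]; return (x+y)/2,np.linalg.norm(x-y)
def blobs(P,lo,hi,n=5,amin=60):
    h=cv2.cvtColor(P,cv2.COLOR_RGB2HSV); m=cv2.inRange(h,np.array(lo),np.array(hi))
    c,_=cv2.findContours(m,cv2.RETR_EXTERNAL,cv2.CHAIN_APPROX_NONE)
    return [cv2.minAreaRect(k) for k in sorted(c,key=cv2.contourArea)[::-1][:n] if cv2.contourArea(k)>amin]
def go(p,rpy=None,R=None):
    "rows target in tool axes, cm & rotvec"
    s=observe(); R0=rot(s['tool_rot']); R1=R if R is not None else Ro.from_euler('xyz',rpy)
    return np.round(R0.inv().apply(np.array(p)-s['position'])*100,2),np.round((R0.inv()*R1).as_rotvec(),3)
def rot(x):
    return Ro.from_euler('xyz',x)
E
python3 - <<'E'
from h import *
s=observe();print({k:np.round(v,3) for k,v in s.items()},bot.pinch_z)
for n in("scene","top"):
    P,D=viewer.grab_frame(n);np.savez(n+'0.npz',P=P,D=D);cv2.imwrite(f'pics/{n}0.png',P[...,::-1])
    ci=viewer.camera_info(n);print(n,{k:np.round(v,3).tolist() for k,v in ci.items()})
    for nm,lo,hi in(("red",(0,140,70),(6,255,255)),("red2",(172,140,70),(180,255,255)),("green",(40,80,50),(85,255,255))):
        for b in blobs(P,lo,hi): print(nm,np.round(b[0]),np.round(b[1]),round(b[2]),np.round(dep(ci,D,*b[0]),3))
E
```

```text
{'clock': np.float64(0.0), 'qpos': array([ 1.201,  0.522, -0.036,  1.6  ,  0.021,  1.021, -0.113]), 'qd': array([-0.001, -0.001,  0.002,  0.   , -0.   , -0.   , -0.002]), 'joint_efforts': array([-1.0000e-03, -9.2713e+01,  1.9790e+00, -3.6993e+01,  1.8000e-02,
        8.0000e-03, -0.0000e+00]), 'position': array([ 0.184, -0.597,  0.231]), 'tool_rot': array([-3.14,  0.  ,  0.3 ]), 'force': array([-0.767,  0.275,  0.131]), 'moment': array([ 0.02 , -0.005,  0.014]), 'finger_force': np.float64(0.0), 'grip_width': np.float64(0.085)} 0.0187
scene {'fx': 540.566, 'fy': 540.566, 'cx': 282.858, 'cy': 204.951, 'k1': -0.19, 'R': [[-0.72, -0.694, -0.001], [-0.393, 0.41, -0.823], [0.571, -0.592, -0.568]], 't': [0.285, 0.367, 1.229]}
green [225. 194.] [66. 11.] 30 [ 0.741 -0.1    0.084]
green [171. 192.] [12. 37.] 63 [0.88  0.005 0.079]
green [536.   8.] [16. 18.] 5 [ 0.441 -1.664  0.465]
green [ 92. 231.] [14. 24.] 58 [0.875 0.291 0.081]
top {'fx': 445.98, 'fy': 445.98, 'cx': 273.014, 'cy': 209.09, 'k1': -0.08, 'R': [[-0.106, -0.994, -0.004], [-0.972, 0.104, -0.211], [0.21, -0.018, -0.978]], 't': [-0.106, 0.546, 1.613]}
```

View pics/scene0.png

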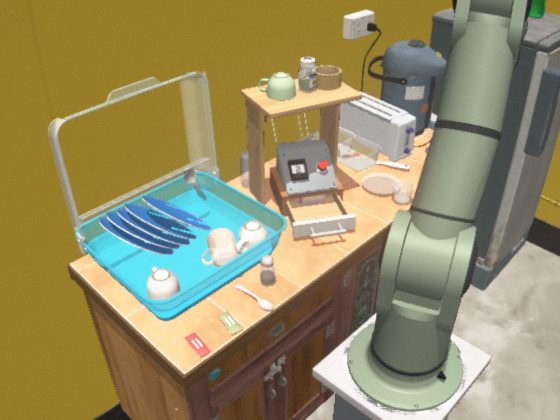

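View pics/top0.png

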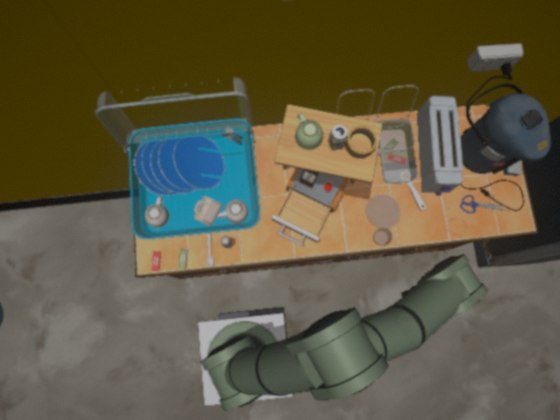

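The scene picture shows the red sachet at (197,344), green at (231,322), drawer front around (324,226), the button at (322,167) and the window at (298,168). In the top view red is at (156,260), green at (183,258), the handle at about (292,240) and the button at (327,187).

```bash
python3 - <<'E'
from h import *
I={n:np.load(n+'0.npz') for n in("scene","top")};C={n:viewer.camera_info(n) for n in I}
def red(n,u,v,r,hue='r'):
    P=I[n]['P'];h=cv2.cvtColor(P,cv2.COLOR_RGB2HSV).astype(int);hh=h[...,0]
    m=((hh<5)|(hh>168))&(h[...,1]>120)&(h[...,2]>60)
    k=np.zeros_like(m);k[v-r:v+r,u-r:u+r]=1;ys,xs=np.nonzero(m&k)
    return cv2.minAreaRect(np.c_[xs,ys].astype(np.float32)),len(xs)
for nm,a,b,r,z in(("sachet",(197,344),(156,260),16,.009),("button",(322,167),(327,187),11,None)):
    (A,na),(B,nb)=red("scene",*a,r),red("top",*b,r)
    print(nm,A,na,B,nb);print(tri(C["scene"],A[0],C["top"],B[0]))
    for n,X in(("scene",A),("top",B)):
        print(n,dep(C[n],I[n]['D'],*X[0]))
        if z: print([plane(C[n],*p,z)[:2].round(4) for p in cv2.boxPoints(X)])
big=[]
for n,(u,v,w,h) in {"scene":(265,130,110,115),"top":(262,165,100,90)}.items():
    big.append(cv2.resize(I[n]['P'][v:v+h,u:u+w],(400,int(400*h/w)),interpolation=cv2.INTER_CUBIC))
H=max(b.shape[0] for b in big)
cv2.imwrite('pics/c1.png',np.hstack([cv2.copyMakeBorder(b,0,H-b.shape[0],0,0,0) for b in big])[...,::-1])
E
```

```text
sachet ((197.22067260742188, 344.248291015625), (25.910192489624023, 10.62982177734375), 48.36646270751953) 77 ((155.63449096679688, 260.88623046875), (6.2284111976623535, 18.103918075561523), 4.763641834259033) 57
(array([0.39072447, 0.30101408, 0.00380756]), np.float64(0.00015463202369199672))
scene [0.38626309 0.30377746 0.00969501]
[array([0.4235, 0.3128]), array([0.4278, 0.2846]), array([0.3509, 0.2945]), array([0.3477, 0.3215])]
top [0.38994486 0.29933155 0.01056316]
[array([0.3585, 0.3163]), array([0.4264, 0.3068]), array([0.422 , 0.2831]), array([0.3542, 0.2927])]
button ((322.5, 165.0), (8.0, 9.0), 90.0) 70 ((327.5, 186.5), (7.0, 7.0), 90.0) 50
(array([ 0.57549886, -0.36566113,  0.14156609]), np.float64(0.0007033228475552024))
scene [ 0.57450994 -0.36499641  0.14217423]
top [ 0.57221304 -0.36335291  0.15563612]
```

View pics/c1.png

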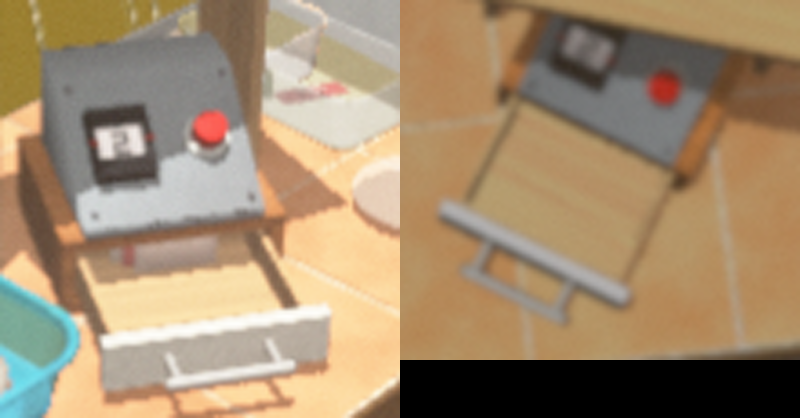

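The crop shows the counter at 2. The drawer's front panel runs from (102,345) to (329,310) and the handle from (168,383) to (293,367) in the left crop. In the right crop they run (443,208)-(630,297) and (467,271)-(563,318).

```bash
python3 - <<'E'
from h import *
C={n:viewer.camera_info(n) for n in("scene","top")}
s=lambda u,v:(265+u*110/400,130+v*110/400)
t=lambda u,v:(262+(u-400)/4,165+v/4)
for nm,a,b in(("panL",(102,343),(443,206)),("panR",(329,310),(630,295)),("hanL",(168,382),(467,271)),("hanR",(293,367),(563,318)),("slopeL",(85,234),(523,95)),("slopeR",(262,213),(673,163)),("win",(120,143),(583,45)),):
    print(nm,*tri(C["scene"],s(*a),C["top"],t(*b)))
z=.064
for nm,a,b in(("panL",(102,343),(443,206)),("panR",(329,310),(630,295))): print(nm,plane(C["scene"],*s(*a),z),plane(C["top"],*t(*b),z))
z=.041
for nm,a,b in(("hanL",(168,382),(467,271)),("hanR",(293,367),(563,318))): print(nm,plane(C["scene"],*s(*a),z),plane(C["top"],*t(*b),z))
# sachet approach: start by moving
R=Ro.from_euler('xyz',[np.pi,0,0.3])
print(observe()['position'])
E
```

```text
panL [ 0.50534284 -0.15862643  0.0565404 ] 0.0026651592857838205
panR [ 0.40281639 -0.32241763  0.05548657] 0.0008184955237160769
hanL [ 0.44563957 -0.17392812  0.04008186] 0.005393377992723019
hanR [ 0.39007978 -0.25977854  0.03766875] 6.470839520796971e-05
slopeL [ 0.60041476 -0.24241568  0.07742853] 0.007486246336483876
slopeR [ 0.51896014 -0.37575521  0.07390393] 0.0010885806604627405
win [ 0.62211172 -0.3011068   0.1344584 ] 0.0030878772637463908
panL [ 0.49979627 -0.15066482  0.064     ] [ 0.50276659 -0.15927958  0.064     ]
panR [ 0.39637041 -0.31233262  0.064     ] [ 0.40131692 -0.32164522  0.064     ]
hanL [ 0.4473239  -0.17178679  0.041     ] [ 0.44325207 -0.17543541  0.041     ]
hanR [ 0.38748193 -0.25621148  0.041     ] [ 0.38968629 -0.25950497  0.041     ]
[ 0.18445818 -0.59685382  0.23078315]
```

```bash
cat >> h.py <<'E'
def rows(wps,start=None):
    "wps: (x,y,z,roll,pitch,yaw,open): prints each call's end row (five-fold interpolated by me)"
    s=observe(); p=np.array(s['position']);R=rot(s['tool_rot'])
    for w in wps:
        R1=rot(w[3:6]);d=R.inv().apply(np.array(w[:3])-p)*100;r=(R.inv()*R1).as_rotvec()
        print('end',np.round(d,1).tolist(),np.round(r,2).tolist(),w[6]); print('   fifth',np.round(d/5,2).tolist(),np.round(r/5,3).tolist())
        p=np.array(w[:3]);R=R1
E
python3 - <<'E'
from h import *
pi=np.pi
rows([(.30,-.45,.25,pi,0,.7,1),(.42,-.27,.27,pi,0,1.01,1)])
E
```

```text
end [15.4, -10.6, -1.9] [-0.0, -0.0, -0.4] 1
   fifth [3.08, -2.12, -0.38] [-0.0, -0.0, -0.08]
end [20.8, -6.0, -2.0] [-0.0, 0.0, -0.31] 1
   fifth [4.15, -1.21, -0.4] [-0.0, 0.0, -0.062]
```

play_rows --pt "3.1 -2.1 -0.4 0 0 -0.08 1" --pt "6.2 -4.2 -0.8 0 0 -0.16 1" --pt "9.2 -6.4 -1.1 0 0 -0.24 1" --pt "12.3 -8.5 -1.5 0 0 -0.32 1" --pt "15.4 -10.6 -1.9 0 0 -0.4 1"

```text
clock: 0.6
position: [0.301, -0.449, 0.2503]
tool_rot: [-3.141, 0.0, 0.703]
force: [0.5, -0.5, 1.2]
grip_width: 0.0854
finger_force: 0.0
```

play_rows --pt "4.2 -1.2 -0.4 0 0 -0.06 1" --pt "8.3 -2.4 -0.8 0 0 -0.12 1" --pt "12.5 -3.6 -1.2 0 0 -0.19 1" --pt "16.6 -4.8 -1.6 0 0 -0.25 1" --pt "20.8 -6.0 -2.0 0 0 -0.31 1"

```text
clock: 1.1
position: [0.4214, -0.269, 0.2704]
tool_rot: [-3.141, 0.0, 1.012]
force: [0.3, -0.5, -0.7]
grip_width: 0.0857
finger_force: 0.0
```

```bash
python3 - <<'E'
from h import *
pi=np.pi
s=observe();print(s['clock'],s['position'],s['tool_rot'],s['force'])
ci=viewer.camera_info("wrist");P,D=viewer.grab_frame("wrist");np.savez('w1.npz',P=P,D=D,**ci)
print({k:np.round(v,3).tolist() for k,v in ci.items()})
cv2.imwrite('pics/w1.png',P[...,::-1])
E
```

```text
1.1 [ 0.42136867 -0.2689993   0.27042274] [-3.14145505e+00  1.80128383e-04  1.01199906e+00] [ 0.3214087  -0.45455819 -0.7488158 ]
{'fx': 296.166, 'fy': 296.166, 'cx': 281.667, 'cy': 209.687, 'k1': -0.022, 'R': [[0.848, -0.53, -0.001], [-0.501, -0.802, 0.326], [-0.173, -0.276, -0.946]], 't': [-0.5, -0.06, 0.416]}
```

View pics/w1.png

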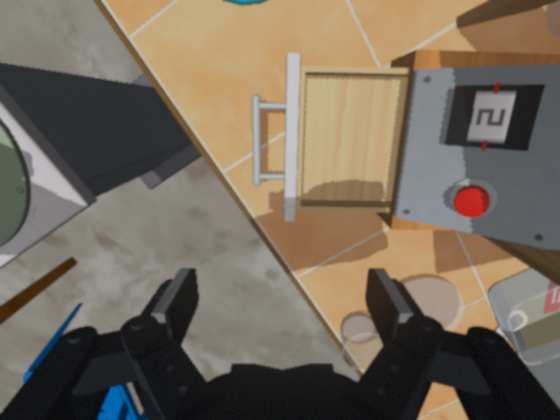

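The wrist picture shows the drum settled at 2. The handle bar is at u 256 (v 97-183), the front panel at u 291 (v 55-220), the empty floor between u 302 and 405 (v 75-203), and the button at (471,201).

```bash
python3 - <<'E'
from h import *
W=np.load('w1.npz');D=W['D'];P=W['P'];ci={k:W[k] for k in('cx','cy','fx','fy','k1','R','t')}
C={n:viewer.camera_info(n) for n in("scene","top")}
h=cv2.cvtColor(P,cv2.COLOR_RGB2HSV).astype(int)
m=(((h[...,0]<5)|(h[...,0]>172))&(h[...,1]>150)&(h[...,2]>120)).astype(np.uint8);m[:170]=0;m[235:]=0;m[:,:440]=0;m[:,500:]=0
ys,xs=np.nonzero(m);b=cv2.minEnclosingCircle(np.c_[xs,ys].astype(np.float32));print('button',b,len(xs))
bp=b[0];print(dep(ci,D,*bp),tri(ci,bp,C['scene'],(322.5,164.5)))
for nm,p in(("panL",(293,57)),("panR",(290,218)),("pan",(291.5,138)),("hL",(256,98)),("hR",(258,183)),("h",(257,140)),("floor",(330,140)),("floor2",(380,110)),("floor3",(320,190)),("boxedgeL",(410,68)),("boxedgeR",(396,212)),("slopepanelNearBtn",(430,160)),("slope2",(420,100)),("slope3",(435,190))):
    print(nm,dep(ci,D,*p).round(4))
for nm,p,z in(("panL",(293,57),.064),("panR",(290,218),.064),("floorFL",(302,76),.022),("floorFR",(300,204),.022),("hL",(256,98),.046),("hR",(258,183),.046)): print(nm,plane(ci,*p,z).round(4))
E
```

```text
button ((471.0, 202.0), 17.262775421142578) 791
[ 0.57327493 -0.36413535  0.14743249] (array([ 0.57532302, -0.36654109,  0.14306686]), np.float64(0.0008386277591869039))
panL [ 0.5033 -0.161   0.0623]
panR [ 0.4047 -0.316   0.0614]
pan [ 0.4578 -0.2325  0.0615]
hL [ 0.4463 -0.1734  0.0468]
hR [ 0.3921 -0.2593  0.045 ]
h [ 0.4208 -0.2139  0.0458]
floor [ 0.4978 -0.2649  0.0216]
floor2 [ 0.5693 -0.2658  0.0211]
floor3 [ 0.4537 -0.3165  0.0205]
boxedgeL [ 0.604  -0.2364  0.0658]
boxedgeR [ 0.5187 -0.3686  0.0832]
slopepanelNearBtn [ 0.5715 -0.3256  0.1003]
slope2 [ 0.5908 -0.2669  0.0893]
slope3 [ 0.5615 -0.3562  0.1061]
panL [ 0.5031 -0.1612  0.064 ]
panR [ 0.4051 -0.3151  0.064 ]
floorFL [ 0.506  -0.1803  0.022 ]
floorFR [ 0.4204 -0.3188  0.022 ]
hL [ 0.4462 -0.1734  0.046 ]
hR [ 0.3923 -0.2592  0.046 ]
```

```bash
python3 - <<'E'
from h import *
pi=np.pi
rows([(.44,-.07,.25,pi,0,1.65,1),(.44,.13,.22,pi,0,2.32,1),(.389,.300,.14,pi,0,3.01,1)])
E
```

```text
end [17.2, -8.8, 2.2] [0.0, -0.0, -0.63] 1
   fifth [3.44, -1.76, 0.43] [0.0, -0.0, -0.125]
end [19.9, 1.6, 3.0] [-0.0, 0.0, -0.67] 1
   fifth [3.99, 0.32, 0.6] [-0.0, 0.0, -0.134]
end [15.9, 7.8, 8.0] [0.0, 0.0, -0.69] 1
   fifth [3.18, 1.57, 1.6] [0.0, 0.0, -0.138]
```

play_rows --pt "3.4 -1.8 0.4 0 0 -0.13 1" --pt "6.9 -3.5 0.9 0 0 -0.25 1" --pt "10.3 -5.3 1.3 0 0 -0.38 1" --pt "13.8 -7.0 1.8 0 0 -0.5 1" --pt "17.2 -8.8 2.2 0 0 -0.63 1"

```text
clock: 1.65
position: [0.4377, -0.0766, 0.2481]
tool_rot: [-3.142, 0.0, 1.645]
force: [1.4, -0.0, -0.4]
grip_width: 0.0854
finger_force: 0.0
```

play_rows --pt "4.0 0.3 0.6 0 0 -0.13 1" --pt "8.0 0.6 1.2 0 0 -0.27 1" --pt "11.9 1.0 1.8 0 0 -0.4 1" --pt "15.9 1.3 2.4 0 0 -0.54 1" --pt "19.9 1.6 3.0 0 0 -0.67 1"

```text
clock: 2.15
position: [0.4399, 0.1229, 0.2181]
tool_rot: [3.142, 0.0, 2.315]
force: [0.5, -0.4, 0.2]
grip_width: 0.0855
finger_force: 0.0
```

play_rows --pt "3.2 1.6 1.6 0 0 -0.14 1" --pt "6.4 3.1 3.2 0 0 -0.28 1" --pt "9.5 4.7 4.8 0 0 -0.41 1" --pt "12.7 6.2 6.4 0 0 -0.55 1" --pt "15.9 7.8 8.0 0 0 -0.69 1"

```text
clock: 2.65
position: [0.3901, 0.2927, 0.1375]
tool_rot: [-3.141, -0.0, 3.005]
force: [1.2, -0.3, 0.5]
grip_width: 0.0853
finger_force: 0.0
```

```bash
python3 - <<'E'
from h import *
pi=np.pi
s=observe();print(s['clock'],s['position'],s['tool_rot'],s['force'],s['qpos'])
ci=viewer.camera_info("wrist");P,D=viewer.grab_frame("wrist");np.savez('w2.npz',P=P,D=D,**ci)
cv2.imwrite('pics/w2.png',P[...,::-1])
h=cv2.cvtColor(P,cv2.COLOR_RGB2HSV).astype(int)
m=(((h[...,0]<6)|(h[...,0]>168))&(h[...,1]>130)&(h[...,2]>60)).astype(np.uint8)
c,_=cv2.findContours(m,cv2.RETR_EXTERNAL,cv2.CHAIN_APPROX_NONE)
for k in sorted(c,key=cv2.contourArea)[::-1][:3]:
    b=cv2.minAreaRect(k);print(cv2.contourArea(k),b,dep(ci,D,*b[0]),tri(ci,b[0],viewer.camera_info('scene'),(197.2,344.2)))
    print([plane(ci,*p,.009)[:2].round(4) for p in cv2.boxPoints(b)],plane(ci,*b[0],.009))
E
```

```text
2.65 [0.39008848 0.29271004 0.13750167] [-3.14146579e+00 -1.68052940e-04  3.00503476e+00] [ 1.17849743 -0.34686986  0.5134665 ] [-0.12914044  0.56890986 -0.8506834   2.01014096  0.58483377  0.82334882
  0.11691805]
262.0 ((290.0, 217.5), (28.0, 31.0), 0.0) [0.408178   0.29768708 0.00834851] (array([ 0.41290504,  0.29342907, -0.01812709]), np.float64(0.01217726989640907))
[array([0.4223, 0.2819]), array([0.3904, 0.2864]), array([0.3941, 0.313 ]), array([0.4261, 0.3094])] [0.40793522 0.29770104 0.009     ]
2.5 ((301.5, 215.50003051757812), (1.8973664045333862, 3.7947328090667725), 18.434947967529297) [0.4087883  0.30910896 0.00523765] (array([0.40212539, 0.30370744, 0.00104437]), np.float64(0.018853898562865328))
[array([0.4087, 0.3074]), array([0.4052, 0.309 ]), array([0.4061, 0.3107]), array([0.4096, 0.3091])] [0.40739378 0.30903193 0.009     ]
1.5 ((290.5, 210.0), (2.0, 1.0), 90.0) [0.40051289 0.29914934 0.00850245] (array([ 0.4036926 ,  0.29661343, -0.00912752]), np.float64(0.007107850905090854))
[array([0.3993, 0.2988]), array([0.3994, 0.2998]), array([0.4014, 0.2995]), array([0.4013, 0.2985])] [0.40034145 0.29915733 0.009     ]
```

View pics/w2.png

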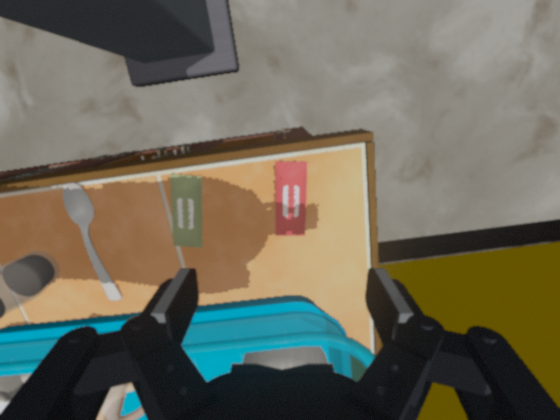

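The wrist picture shows the red sachet at corners about (276,162), (307,162), (304,235), (276,235), centred on (291,198). The green one is at (187,210) and the rack edge below it.

```bash
python3 - <<'E'
from h import *
W=np.load('w2.npz');D=W['D'];ci={k:W[k] for k in('cx','cy','fx','fy','k1','R','t')}
q=np.array([plane(ci,*p,.009) for p in((276,162),(307.5,162),(304.5,235),(276,236))]);print(q.round(4),q.mean(0))
print(dep(ci,D,291,185),dep(ci,D,300,230),dep(ci,D,240,200),dep(ci,D,150,310),tri(ci,(291,198),viewer.camera_info('scene'),(197.2,344.2)))
a=(q[0]+q[1]-q[2]-q[3])/2;print(np.linalg.norm(a),np.degrees(np.arctan2(a[1],a[0])))
for u in range(200,400,20): print(u,dep(ci,D,u,312).round(3),end=' ')
E
```

```text
[[0.3525 0.2919 0.009 ]
 [0.3564 0.3204 0.009 ]
 [0.4283 0.3096 0.009 ]
 [0.4255 0.2814 0.009 ]] [0.3906719  0.30083778 0.009     ]
[0.37573206 0.30275286 0.00927659] [0.42334889 0.30584339 0.00664227] [ 0.38702132  0.25053007 -0.00238347] [0.37580887 0.24055427 0.18047771] (array([0.3898507 , 0.30126907, 0.00482757]), np.float64(0.00045204492180501467))
0.07326080637534295 171.65431801317362
200 [0.484 0.198 0.036] 220 [0.48  0.221 0.046] 240 [0.478 0.241 0.052] 260 [0.477 0.26  0.057] 280 [0.479 0.278 0.058] 300 [0.478 0.296 0.061] 320 [0.484 0.314 0.057] 340 [ 0.534  0.339 -0.002] 360 [ 0.537  0.362 -0.001] 380 [0.396 0.334 0.173]
```

```bash
python3 - <<'E'
from h import *
s=observe();print(s['clock'],s['position'],s['tool_rot'])
rows([(.3905,.301,.03,np.pi,0,2.996,.2)])
E
```

```text
2.7 [0.38739938 0.2977872  0.1359717 ] [ 3.13919346e+00 -2.86258570e-03  3.01938132e+00]
end [-0.3, 0.3, 10.6] [0.0, -0.0, 0.02] 0.2
   fifth [-0.06, 0.07, 2.12] [0.0, -0.001, 0.005]
```

play_rows --pt "-0.1 0.1 2.1 0 0 0.01 0.2" --pt "-0.2 0.2 4.3 0 0 0.01 0.2" --pt "-0.3 0.2 6.4 0 0 0.02 0.2" --pt "-0.3 0.2 8.5 0 0 0.02 0.2" --pt "-0.3 0.2 10.6 0 0 0.02 0.2"

```text
clock: 3.2
position: [0.3939, 0.2929, 0.0313]
tool_rot: [-3.141, -0.0, 2.979]
force: [0.8, 0.7, -0.3]
grip_width: 0.0511
finger_force: 0.0
```

play_rows --pt "0 0 0.3 0 0 0 0.2" --pt "0 0 0.6 0 0 0 0.2" --pt "0 0 0.9 0 0 0 0.2" --pt "0 0 1.2 0 0 0 0.2" --pt "0 0 1.2 0 0 0 0.2"

```text
clock: 3.7
position: [0.3941, 0.2932, 0.0205]
tool_rot: [3.141, 0.0, 2.98]
force: [0.2, 0.3, -0.2]
grip_width: 0.051
finger_force: 0.0
```

play_rows --pt "0.3 0.4 0.2 0 0 -0.01 0.2" --pt "0.5 0.7 0.5 0 0 -0.016 0.2" --pt "0.5 0.7 0.9 0 0 -0.016 0.2" --pt "0.5 0.7 1.3 0 0 -0.016 0.2" --pt "0.5 0.7 1.5 0 0 -0.016 0.2"

```text
clock: 4.2
position: [0.39, 0.3007, 0.0048]
tool_rot: [-3.141, -0.0, 2.996]
force: [0.4, 0.1, -0.4]
grip_width: 0.0511
finger_force: 0.0
```

play_rows --pt "0 0 0.2 0 0 0 0.2" --pt "0 0 0.3 0 0 0 0.0" --pt "0 0 0.3 0 0 0 -0.2" --pt "0 0 0.3 0 0 0 -0.5" --pt "0 0 0.3 0 0 0 -0.5" --squeeze 30

```text
clock: 4.7
position: [0.3902, 0.3009, 0.0025]
tool_rot: [3.142, 0.0, 2.996]
force: [-2.2, -1.2, 3.6]
grip_width: 0.0286
finger_force: 29.8
```

```bash
python3 - <<'E'
from h import *
pi=np.pi
rows([(.40,.29,.14,pi,0,2.92,-.5),(.44,.13,.17,pi,0,2.27,-.5),(.44,-.07,.17,pi,0,1.62,-.5),(.4985,-.266,.15,pi,0,1.009,-.5)])
E
```

```text
end [-1.1, -0.9, -13.8] [0.0, 0.0, 0.08] -0.5
   fifth [-0.23, -0.19, -2.75] [0.0, 0.0, 0.015]
end [-7.4, -14.7, -3.0] [0.0, -0.0, 0.65] -0.5
   fifth [-1.48, -2.95, -0.6] [0.0, -0.0, 0.13]
end [-15.3, -12.9, -0.0] [0.0, -0.0, 0.65] -0.5
   fifth [-3.06, -2.57, -0.0] [0.0, -0.0, 0.13]
end [-19.9, 4.9, 2.0] [-0.0, -0.0, 0.61] -0.5
   fifth [-3.97, 0.98, 0.4] [-0.0, -0.0, 0.122]
```

play_rows --pt "0 0 -1.5 0 0 0 -0.5" --pt "-0.2 -0.2 -4.5 0 0 0.02 -0.5" --pt "-0.5 -0.4 -7.5 0 0 0.04 -0.5" --pt "-0.8 -0.7 -10.7 0 0 0.06 -0.5" --pt "-1.1 -0.9 -13.8 0 0 0.08 -0.5"

```text
clock: 5.2
position: [0.3996, 0.2901, 0.1417]
tool_rot: [-3.142, -0.0, 2.915]
force: [0.2, 0.6, 0.4]
grip_width: 0.0292
finger_force: 29.8
```

play_rows --pt "-1.5 -3.0 -0.6 0 0 0.13 -0.5" --pt "-3.0 -5.9 -1.2 0 0 0.26 -0.5" --pt "-4.4 -8.8 -1.8 0 0 0.39 -0.5" --pt "-5.9 -11.8 -2.4 0 0 0.52 -0.5" --pt "-7.4 -14.7 -3.0 0 0 0.65 -0.5"

```text
clock: 5.7
position: [0.4391, 0.1291, 0.1707]
tool_rot: [3.141, 0.0, 2.26]
force: [-0.5, -0.3, 0.4]
grip_width: 0.0291
finger_force: 29.8
```

play_rows --pt "-3.1 -2.6 0 0 0 0.13 -0.5" --pt "-6.1 -5.1 0 0 0 0.26 -0.5" --pt "-9.2 -7.7 0 0 0 0.39 -0.5" --pt "-12.2 -10.3 0 0 0 0.52 -0.5" --pt "-15.3 -12.9 0 0 0 0.65 -0.5"

```text
clock: 6.2
position: [0.4375, -0.0712, 0.1705]
tool_rot: [3.141, 0.0, 1.611]
force: [0.7, 0.2, -0.9]
grip_width: 0.0287
finger_force: 29.8
```

play_rows --pt "-4.0 1.0 0.4 0 0 0.12 -0.5" --pt "-8.0 2.0 0.8 0 0 0.24 -0.5" --pt "-11.9 2.9 1.2 0 0 0.37 -0.5" --pt "-15.9 3.9 1.6 0 0 0.49 -0.5" --pt "-19.9 4.9 2.0 0 0 0.61 -0.5"

```text
clock: 6.7
position: [0.4959, -0.2679, 0.1503]
tool_rot: [3.141, 0.0, 1.001]
force: [0.9, 0.8, 0.4]
grip_width: 0.0287
finger_force: 29.8
```

play_rows --pt "0 0 0 0 0 0 -0.5" --pt "0 0 0 0 0 0 -0.5" --pt "0 0 0 0 0 0 -0.5" --pt "0 0 0 0 0 0 -0.5" --pt "0 0 0 0 0 0 -0.5"

```text
clock: 7.2
position: [0.4958, -0.2655, 0.1506]
tool_rot: [3.141, -0.0, 1.007]
force: [-0.1, -0.5, 0.5]
grip_width: 0.0288
finger_force: 29.8
```

```bash
python3 - <<'E'
from h import *
pi=np.pi
s=observe();print(s['clock'],s['position'],s['tool_rot'],s['force'],s['qpos'])
rows([(.4985,-.266,.029,pi,0,1.009,-.5)])
ci=viewer.camera_info("wrist");P,D=viewer.grab_frame("wrist");np.savez('w3.npz',P=P,D=D,**ci)
cv2.imwrite('pics/w3.png',P[...,::-1])
E
```

```text
7.2 [ 0.49580004 -0.26548648  0.15057573] [ 3.14135044e+00 -1.87126896e-04  1.00701893e+00] [-0.07348223 -0.52742003  0.51476356] [ 0.60033155  0.53584425 -0.29568163  1.83141819  0.20786972  0.80419378
 -0.36484635]
end [0.1, 0.3, 12.2] [0.0, -0.0, -0.0] -0.5
   fifth [0.02, 0.05, 2.43] [0.0, -0.0, -0.0]
```

View pics/w3.png

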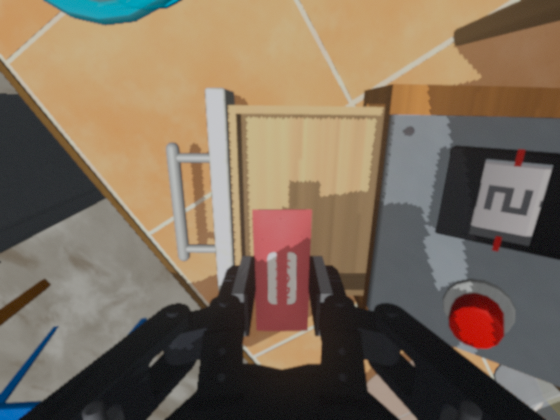

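The sachet is held level between the pads at (282,270), and the open drawer floor spans u 240-380, v 110-290. The drum still shows 2. Lowering.

play_rows --pt "0.1 0.2 2.2 0 0 0 -0.5" --pt "0.1 0.3 4.5 0 0 0 -0.5" --pt "0.1 0.3 7.0 0 0 0 -0.5" --pt "0.1 0.3 9.5 0 0 0 -0.5" --pt "0.1 0.3 11.5 0 0 0 -0.5"

```text
clock: 7.75
position: [0.4985, -0.2665, 0.0341]
tool_rot: [-3.141, -0.0, 1.006]
force: [1.1, 0.0, 0.8]
grip_width: 0.0287
finger_force: 29.8
```

play_rows --pt "0 0 0.2 0 0 0 -0.5" --pt "0 0 0.4 0 0 0 -0.5" --pt "0 0 0.6 0 0 0 -0.5" --pt "0 0 0.8 0 0 0 -0.5" --pt "0 0 0.9 0 0 0 -0.5"

```text
clock: 8.25
position: [0.499, -0.2671, 0.0268]
tool_rot: [3.141, -0.0, 1.006]
force: [0.4, -0.2, -0.6]
grip_width: 0.0287
finger_force: 29.8
```

play_rows --pt "0 0 0.15 0 0 0 -0.5" --pt "0 0 0.15 0 0 0 -0.2" --pt "0 0 0.1 0 0 0 0" --pt "0 0 0.1 0 0 0 0" --pt "0 0 0.1 0 0 0 0"

```text
clock: 8.75
position: [0.4988, -0.2669, 0.0254]
tool_rot: [3.142, -0.0, 1.006]
force: [-0.1, 0.7, 0.3]
grip_width: 0.0429
finger_force: 0.0
```

play_rows --pt "0 0 -1 0 0 0 0" --pt "0 0 -3.5 0 0 0 0" --pt "0 0 -6.5 0 0 0 0" --pt "0 0 -9.5 0 0 0 0" --pt "0 0 -12 0 0 0 0"

```text
clock: 9.25
position: [0.4989, -0.267, 0.1477]
tool_rot: [3.14, -0.0, 1.006]
force: [-0.9, -0.4, 0.3]
grip_width: 0.0426
finger_force: 0.0
```

```bash
python3 - <<'E'
from h import *
pi=np.pi
x=np.array([.846,-.533,0]);h=np.array([.4193,-.2163,0])
# closing: vertical, fingers shut, tool x along drawer y
p=h-.09*x
a=h-.055*x
rows([(p[0],p[1],.13,pi,0,1.009,-1),(a[0],a[1],.035,pi,0,1.009,-1)]);print(p,a)
ci=viewer.camera_info("wrist");P,D=viewer.grab_frame("wrist")
cv2.imwrite('pics/w4.png',P[...,::-1])
E
```

```text
end [-0.0, -18.4, 1.7] [0.0, -0.0, -0.0] -1
   fifth [-0.0, -3.69, 0.35] [0.0, -0.0, -0.001]
end [-0.0, 3.5, 9.5] [0.0, 0.0, 0.0] -1
   fifth [-0.0, 0.7, 1.9] [0.0, 0.0, 0.0]
[ 0.34316 -0.16833  0.     ] [ 0.37277  -0.186985  0.      ]
```

View pics/w4.png

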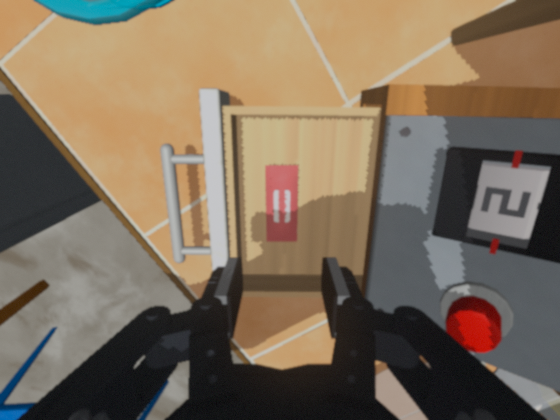

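The sachet lies flat in the drawer at (282,203), square to it. Next the closed fingers go in front of the handle bar.

play_rows --pt "0 -3 0 0 0 0 -0.5" --pt "0 -6 0 0 0 0 -1" --pt "0 -9 0 0 0 0 -1" --pt "0 -12 0 0 0 0 -1" --pt "0 -14.9 0 0 0 0 -1"

```text
clock: 9.8
position: [0.3718, -0.1865, 0.1458]
tool_rot: [3.141, 0.0, 1.006]
force: [0.3, 0.1, -0.2]
grip_width: 0.0
finger_force: 0.0
```

play_rows --pt "0 0 2 0 0 0 -1" --pt "0 0 5 0 0 0 -1" --pt "0 0 8 0 0 0 -1" --pt "0 0 10 0 0 0 -1" --pt "0 0 11.8 0 0 0 -1"

```text
clock: 10.3
position: [0.3729, -0.1871, 0.0266]
tool_rot: [-3.141, 0.0, 1.006]
force: [0.6, 0.0, -0.3]
grip_width: -0.0002
finger_force: 0.0
```

play_rows --pt "0 1.5 0 0 0 0 -1" --pt "0 2.7 0 0 0 0 -1" --pt "0 3.5 0 0 0 0 -1" --pt "0 4.5 0 0 0 0 -1" --pt "0 6 0 0 0 0 -1"

```text
clock: 10.8
position: [0.4237, -0.2195, 0.0277]
tool_rot: [-3.141, 0.0, 1.006]
force: [-1.4, 0.7, 0.7]
grip_width: -0.0
finger_force: 0.8
```

play_rows --pt "0 1.5 0 0 0 0 -1" --pt "0 3 0 0 0 0 -1" --pt "0 4.5 0 0 0 0 -1" --pt "0 6 0 0 0 0 -1" --pt "0 7 0 0 0 0 -1"

```text
clock: 11.3
position: [0.4835, -0.2576, 0.0277]
tool_rot: [3.141, -0.0, 1.005]
force: [-2.3, -0.2, 1.4]
grip_width: -0.0001
finger_force: 0.8
```

play_rows --pt "0 0.5 0 0 0 0 -1" --pt "0 1 0 0 0 0 -1" --pt "0 1.4 0 0 0 0 -1" --pt "0 1.8 0 0 0 0 -1" --pt "0 2.0 0 0 0 0 -1"

```text
clock: 11.8
position: [0.4998, -0.2675, 0.0273]
tool_rot: [3.142, 0.0, 1.006]
force: [-1.3, -0.0, 0.0]
grip_width: 0.0001
finger_force: 0.5
```

Continue slowly until the stop is felt.

play_rows --pt "0 0.1 0 0 0 0 -1" --pt "0 0.2 0 0 0 0 -1" --pt "0 0.3 0 0 0 0 -1" --pt "0 0.4 0 0 0 0 -1" --pt "0 0.5 0 0 0 0 -1"

```text
clock: 12.3
position: [0.5015, -0.2688, 0.027]
tool_rot: [-3.136, 0.001, 1.006]
force: [-19.7, 13.0, 16.8]
grip_width: 0.0
finger_force: 11.4
```

play_rows --pt "0 0.1 0 0 0 0 -1" --pt "0 0.2 0 0 0 0 -1" --pt "0 0.3 0 0 0 0 -1" --pt "0 0.3 0 0 0 0 -1" --pt "0 0.3 0 0 0 0 -1"

```text
clock: 12.8
position: [0.5017, -0.2689, 0.0268]
tool_rot: [-3.131, 0.002, 1.007]
force: [-32.1, 20.9, 29.5]
grip_width: 0.0
finger_force: 18.8
```

The stop is firm, so the drawer is shut. Backing off and planning the button approach.

play_rows --pt "0 -1 0 0 0 0 -1" --pt "0 -2.5 0 0 0 0 -1" --pt "0 -4 -1 0 0 0 -1" --pt "0 -5 -4 0 0 0 -1" --pt "0 -6 -8 0 0 0 -1"

```text
clock: 13.3
position: [0.4546, -0.2388, 0.1071]
tool_rot: [-3.139, 0.0, 1.006]
force: [0.1, -0.4, 1.1]
grip_width: -0.0001
finger_force: 0.0
```

play_rows --pt "0 -1 -3 0 0 0 -1" --pt "0 -1 -6 0 0 0 -1" --pt "0 -1 -9 0 0 0 -1" --pt "0 -1 -10 0 0 0 -1" --pt "0 -1 -10 0 0 0 -1"

```text
clock: 13.8
position: [0.4479, -0.2346, 0.2085]
tool_rot: [3.139, -0.0, 1.006]
force: [-0.6, -0.4, -0.6]
grip_width: 0.0002
finger_force: 0.0
```

```bash
cat >> h.py <<'E'
bx=np.array([.846,-.533,0]);X=np.array([.533,.846,0]);a35=np.radians(35)
n=-bx*np.sin(a35)+np.array([0,0,np.cos(a35)]);RB=Ro.from_matrix(np.c_[X,np.cross(-n,X),-n])
B=np.array([.5735,-.3645,.1465])
E
python3 - <<'E'
from h import *
s=observe();print(s['position'],s['tool_rot'])
e=RB.as_euler('xyz');print(e)
rows([(*(B+.05*n),*e,-1)])
P,D=viewer.grab_frame('scene');C=viewer.camera_info('scene')
cv2.imwrite('pics/s2.png',cv2.resize(P[120:260,240:400],(640,560),interpolation=cv2.INTER_CUBIC)[...,::-1])
W,_=viewer.grab_frame('wrist');cv2.imwrite('pics/w5.png',W[...,::-1])
E
```

```text
[ 0.44787627 -0.2345821   0.2084525 ] [ 3.13881794e+00 -1.47605545e-04  1.00560676e+00]
[2.53077323 0.         1.00859266]
end [-4.3, 14.7, 2.1] [-0.61, 0.0, -0.0] -1
   fifth [-0.85, 2.94, 0.43] [-0.122, 0.0, -0.001]
```

View pics/w5.png

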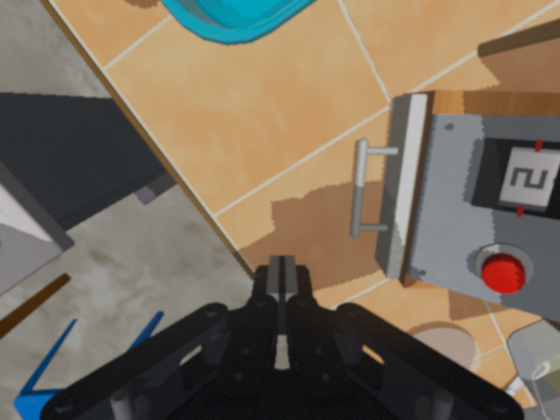

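The drawer panel is flush with the box front (u 392-430), the drum shows 2 and the button is at (503,271). Approaching the button.

play_rows --pt "-0.9 2.9 0.4 -0.12 0 0 -1" --pt "-1.7 5.9 0.8 -0.24 0 0 -1" --pt "-2.6 8.8 1.3 -0.37 0 0 -1" --pt "-3.4 11.8 1.7 -0.49 0 0 -1" --pt "-4.3 14.7 2.1 -0.61 0 0 -1"

```text
clock: 14.4
position: [0.5289, -0.3355, 0.1859]
tool_rot: [2.629, 0.015, 0.998]
force: [-0.8, 0.7, -0.1]
grip_width: -0.0003
finger_force: 0.0
```

play_rows --pt "0 0 0 0 0 0 -1" --pt "0 0 0 0 0 0 -1" --pt "0 0 0 0 0 0 -1" --pt "0 0 0 0 0 0 -1" --pt "0 0 0 0 0 0 -1"

```text
clock: 14.9
position: [0.5295, -0.3357, 0.1888]
tool_rot: [2.629, 0.015, 0.997]
force: [-0.5, -0.8, 0.2]
grip_width: -0.0002
finger_force: 0.0
```

```bash
python3 - <<'E'
from h import *
s=observe();print(s['position'],s['tool_rot'],s['force'])
e=RB.as_euler('xyz')
rows([(*(B+.005*n),*e,-1)])
ci=viewer.camera_info("wrist");P,D=viewer.grab_frame("wrist");cv2.imwrite('pics/w6.png',P[...,::-1])
h=cv2.cvtColor(P,cv2.COLOR_RGB2HSV).astype(int)
m=(((h[...,0]<5)|(h[...,0]>172))&(h[...,1]>150)&(h[...,2]>100)).astype(np.uint8)
c,_=cv2.findContours(m,cv2.RETR_EXTERNAL,cv2.CHAIN_APPROX_NONE)
for k in sorted(c,key=cv2.contourArea)[::-1][:3]: print(cv2.contourArea(k),cv2.boundingRect(k))
o=np.array(ci['R'])@B+ci['t'];print('B px',o[:2]/o[2]*ci['fx']+[ci['cx'],ci['cy']])
E
```

```text
[ 0.5294635  -0.33568294  0.18878209] [2.6290171  0.01491948 0.99652597] [-0.5373754  -0.80883558  0.19249654]
end [0.0, 2.5, 5.8] [-0.1, 0.02, -0.0] -1
   fifth [0.01, 0.49, 1.15] [-0.02, 0.004, -0.0]
1107.5 (297, 204, 38, 40)
40.0 (320, 72, 6, 12)
24.5 (317, 148, 5, 10)
B px [315.58180035 225.73125735]
```

View pics/w6.png

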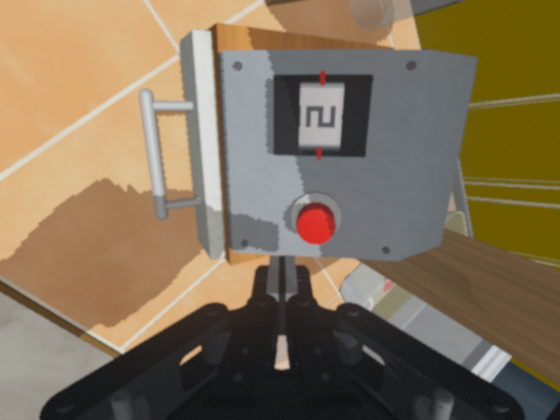

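The projected button centre (316,226) matches the seen one (316,224). The drum shows 2. Moving onto the axis, 5 mm above the button.

play_rows --pt "0 1.0 0.8 -0.05 0.01 0 -1" --pt "0 2.0 1.8 -0.1 0.02 0 -1" --pt "0 2.5 3.0 -0.1 0.02 0 -1" --pt "0 2.5 4.5 -0.1 0.02 0 -1" --pt "0 2.5 5.8 -0.1 0.02 0 -1"

```text
clock: 15.45
position: [0.5692, -0.3629, 0.1543]
tool_rot: [2.53, 0.001, 1.006]
force: [-0.3, -0.5, -0.1]
grip_width: -0.0002
finger_force: 0.0
```

```bash
python3 - <<'E'
from h import *
s=observe();print(s['position'],s['tool_rot'],s['force'])
e=RB.as_euler('xyz')
for d in(.005,-.012): rows([(*(B+d*n),*e,-1)])
E
```

```text
[ 0.56924782 -0.36286322  0.15431813] [2.52988555e+00 9.44028727e-04 1.00645154e+00] [-0.31757743 -0.51656808 -0.11875996]
end [0.1, -0.1, 0.4] [0.0, 0.0, -0.0] -1
   fifth [0.02, -0.02, 0.08] [0.0, 0.0, -0.0]
end [0.1, -0.1, 2.1] [0.0, 0.0, -0.0] -1
   fifth [0.02, -0.02, 0.42] [0.0, 0.0, -0.0]
```

play_rows --pt "0 0 0.5 0 0 0 -1" --pt "0 0 1.0 0 0 0 -1" --pt "0 0 1.5 0 0 0 -1" --pt "0 0 1.9 0 0 0 -1" --pt "0 0 1.9 0 0 0 -1"

```text
clock: 15.95
position: [0.5776, -0.3685, 0.1381]
tool_rot: [2.532, 0.002, 1.006]
force: [-2.7, 0.8, 0.8]
grip_width: 0.0001
finger_force: 1.1
```

play_rows --pt "0 0 0.1 0 0 0 -1" --pt "0 0 0.2 0 0 0 -1" --pt "0 0 0.3 0 0 0 -1" --pt "0 0 0.3 0 0 0 -1" --pt "0 0 0.3 0 0 0 -1"

```text
clock: 16.45
position: [0.5783, -0.369, 0.1373]
tool_rot: [2.531, 0.002, 1.006]
force: [-35.6, 19.3, 42.3]
grip_width: -0.0001
finger_force: 28.7
```

play_rows --pt "0 0 -0.7 0 0 0 -1" --pt "0 0 -1.5 0 0 0 -1" --pt "0 0 -2.2 0 0 0 -1" --pt "0 0 -2.2 0 0 0 -1" --pt "0 0 -2.2 0 0 0 -1"

```text
clock: 16.95
position: [0.5688, -0.3625, 0.1538]
tool_rot: [2.532, 0.002, 1.006]
force: [0.2, 0.2, -0.6]
grip_width: 0.0002
finger_force: 0.0
```

```bash
python3 - <<'E'
from h import *
s=observe();print(s['clock'],s['position'],s['force'])
ci=viewer.camera_info("wrist");P,D=viewer.grab_frame("wrist");cv2.imwrite('pics/w7.png',P[...,::-1])
E
```

```text
16.95 [ 0.56877845 -0.36254492  0.1538339 ] [ 0.22212699  0.18100601 -0.62796049]
```

View pics/w7.png

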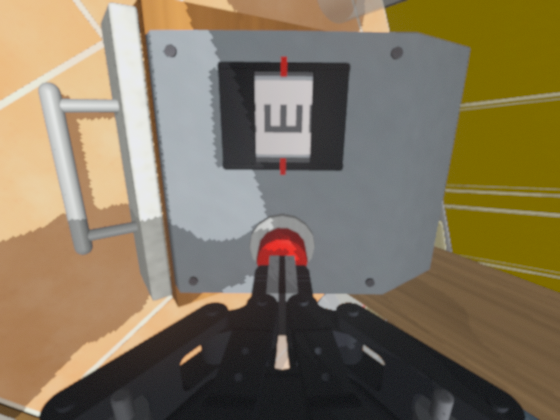

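The window at (283,115) shows 3 (turned a quarter in the picture), so one press advanced the drum by one. Three more presses.

play_rows --pt "0 0 0.7 0 0 0 -1" --pt "0 0 1.4 0 0 0 -1" --pt "0 0 2.0 0 0 0 -1" --pt "0 0 2.05 0 0 0 -1" --pt "0 0 2.05 0 0 0 -1"

```text
clock: 17.5
position: [0.5783, -0.3687, 0.1374]
tool_rot: [2.531, 0.001, 1.006]
force: [-25.0, 14.1, 35.7]
grip_width: 0.0002
finger_force: 22.6
```

play_rows --pt "0 0 -0.7 0 0 0 -1" --pt "0 0 -1.4 0 0 0 -1" --pt "0 0 -2.05 0 0 0 -1" --pt "0 0 -2.05 0 0 0 -1" --pt "0 0 -2.05 0 0 0 -1"

```text
clock: 18.0
position: [0.5686, -0.3626, 0.1536]
tool_rot: [2.532, 0.002, 1.006]
force: [0.1, 0.5, -0.2]
grip_width: -0.0
finger_force: 0.0
```

```bash
cat > dig.py <<'E'
from h import *
s=observe();print(s['clock'],s['position'],s['force'])
P,D=viewer.grab_frame("wrist")
g=cv2.rotate(cv2.cvtColor(P,cv2.COLOR_RGB2GRAY)[70:162,252:316],cv2.ROTATE_90_CLOCKWISE)
m=cv2.resize(g,(46,24),interpolation=cv2.INTER_AREA)
for r in m: print(''.join('#' if v<110 else '.' for v in r))
E
python3 dig.py
```

```text
18.0 [ 0.56864731 -0.36255478  0.15355028] [ 0.12942936  0.4847563  -0.23411649]
##############################################
#######........##############..............###
##.........................................###
##.........................................###
##.........................................###
##.........................................###
##..............#..........................###
##..............#..........................###
##..............#..........................###
##..............#..........................###
##..............#..........................###
##..............############...............###
##..............###......###...............###
##..............#.........##...............###
##..............#.........##...............###
##..............#.........##...............###
##..............#.........##...............###
##..............#.........##...............###
##.........................................###
##.........................................###
##.........................................###
##.........................................###
############################...............###
##############################################
```

The mask shows 4 (upside down). Next press.

play_rows --pt "0 0 0.7 0 0 0 -1" --pt "0 0 1.4 0 0 0 -1" --pt "0 0 1.9 0 0 0 -1" --pt "0 0 2.0 0 0 0 -1" --pt "0 0 2.0 0 0 0 -1"

```text
clock: 18.55
position: [0.5781, -0.3687, 0.1376]
tool_rot: [2.532, 0.001, 1.006]
force: [-17.2, 11.4, 25.4]
grip_width: 0.0002
finger_force: 16.1
```

play_rows --pt "0 0 -0.7 0 0 0 -1" --pt "0 0 -1.4 0 0 0 -1" --pt "0 0 -2.0 0 0 0 -1" --pt "0 0 -2.0 0 0 0 -1" --pt "0 0 -2.0 0 0 0 -1"

```text
clock: 19.05
position: [0.5686, -0.3626, 0.1536]
tool_rot: [2.532, 0.002, 1.006]
force: [-0.2, 0.2, -1.1]
grip_width: -0.0003
finger_force: 0.0
```

```bash
sed -i 's/ROTATE_90_CLOCKWISE/ROTATE_90_COUNTERCLOCKWISE/' dig.py; python3 dig.py
```

```text
19.05 [ 0.56864059 -0.36257837  0.15361797] [-0.20470922  0.1678468  -1.07338647]
##############################################
###........................###################
###.........................................##
###.........................................##
###.........................................##
###.........................................##
###...............############..............##
###...............##........................##
###...............##........................##
###...............##........................##
###...............##........................##
###...............###.......................##
###...............############..............##
###..........................#..............##
###..........................#..............##
###..........................#..............##
###..........................#..............##
###........................###..............##
###...............############..............##
###.........................................##
###.........................................##
###.........................................##
###..............##############..........#####
##############################################
```

It reads 5. One more press.

play_rows --pt "0 0 0.7 0 0 0 -1" --pt "0 0 1.4 0 0 0 -1" --pt "0 0 1.9 0 0 0 -1" --pt "0 0 2.0 0 0 0 -1" --pt "0 0 2.0 0 0 0 -1"

```text
clock: 19.6
position: [0.5781, -0.3687, 0.1375]
tool_rot: [2.532, 0.001, 1.006]
force: [-17.1, 10.2, 25.2]
grip_width: -0.0001
finger_force: 16.1
```

play_rows --pt "0 0 -0.7 0 0 0 -1" --pt "0 0 -1.4 0 0 0 -1" --pt "0 0 -2.0 0 0 0 -1" --pt "0 0 -2.0 0 0 0 -1" --pt "0 0 -2.0 0 0 0 -1"

```text
clock: 20.1
position: [0.5687, -0.3626, 0.1536]
tool_rot: [2.532, 0.002, 1.006]
force: [-0.2, 0.9, -0.1]
grip_width: -0.0001
finger_force: 0.0
```

```bash
python3 dig.py; python3 - <<'E'
from h import *
ci=viewer.camera_info("wrist");P,D=viewer.grab_frame("wrist")
print('panel', [dep(ci,D,u,v).round(3) for u,v in((125,100),(140,200))])
print('handle',[dep(ci,D,u,v).round(3) for u,v in((51,90),(66,170),(80,245))])
E
```

```text
20.1 [ 0.5686569  -0.36255308  0.15362765] [-0.24909597  0.85188027 -0.06461363]
##############################################
###...............############################
###.........................................##
###.........................................##
###.........................................##
###.........................................##
###...............############..............##
###...............##........................##
###...............##........................##
###...............##........................##
###...............##........................##
###...............###.......................##
###...............############..............##
###...............##........##..............##
###...............##.........#..............##
###...............##.........#..............##
###...............##.........#..............##
###...............######...###..............##
###...............############..............##
###.........................................##
###.........................................##
###.........................................##
###..............##############..........#####
##############################################
panel [array([ 0.572, -0.261,  0.063]), array([ 0.539, -0.314,  0.062])]
handle [array([ 0.545, -0.237,  0.045]), array([ 0.519, -0.275,  0.046]), array([ 0.491, -0.317,  0.046])]
```

play_rows --pt "0 0 -2 0 0 0 -1" --pt "0 -1 -5 0 0 0 -1" --pt "0 -3 -8 0 0 0 -1" --pt "0 -5 -11 0.1 0 0 -1" --pt "0 -8 -13 0.2 0 0 -1"

```text
clock: 20.7
position: [0.4882, -0.3242, 0.2093]
tool_rot: [2.585, 0.027, 0.987]
force: [0.4, -0.5, 0.4]
grip_width: 0.0001
finger_force: 0.0
```

```bash
python3 - <<'E'
from h import *
s=observe();print(s['clock'],s['position'],s['force'])
ci=viewer.camera_info("wrist");P,D=viewer.grab_frame("wrist")
R=np.array(ci['R']);t=np.array(ci['t'])
pm=np.array([.4541,-.2382,.064])  # panel middle before closing
for y in(.03,.0,-.06):
  print('y',y)
  for d in np.arange(.10,.15,.003):
    X0=pm+d*bx+y*X;o=R@X0+t;sl=o[:2]/o[2];sl=sl*(1+ci['k1']*(sl@sl));u,v=sl*ci['fx']+[ci['cx'],ci['cy']]
    if 0<u<559 and 0<v<419:
        w=dep(ci,D,u,v);print(round(d,3),'meas x',round((w-pm)@bx,4),'z',round(w[2],4),P[int(round(v)),int(round(u))].tolist())
E
```

```text
20.7 [ 0.48815918 -0.32420728  0.20933684] [ 0.44529807 -0.45394858  0.44597571]
y 0.03
0.1 meas x 0.1094 z 0.0388 [122, 121, 116]
0.103 meas x 0.1099 z 0.0461 [119, 118, 114]
0.106 meas x 0.1101 z 0.0536 [119, 118, 114]
0.109 meas x 0.1104 z 0.0605 [152, 153, 147]
0.112 meas x 0.1128 z 0.062 [207, 208, 205]
0.115 meas x 0.1163 z 0.0609 [209, 209, 204]
0.118 meas x 0.1196 z 0.0603 [204, 205, 199]
0.121 meas x 0.1223 z 0.0611 [204, 204, 198]
0.124 meas x 0.1248 z 0.0623 [138, 121, 105]
0.127 meas x 0.1243 z 0.0697 [95, 66, 42]
0.13 meas x 0.1252 z 0.0739 [89, 65, 47]
0.133 meas x 0.1258 z 0.0784 [88, 90, 94]
0.136 meas x 0.1256 z 0.0843 [119, 124, 128]
0.139 meas x 0.127 z 0.087 [148, 155, 160]
0.142 meas x 0.1286 z 0.089 [149, 156, 161]
0.145 meas x 0.1304 z 0.0908 [149, 156, 161]
0.148 meas x 0.1328 z 0.0913 [148, 155, 161]
y 0.0
0.1 meas x 0.1099 z 0.0376 [121, 121, 116]
0.103 meas x 0.1098 z 0.0462 [123, 122, 117]
0.106 meas x 0.1105 z 0.0526 [123, 122, 118]
0.109 meas x 0.1104 z 0.0605 [163, 163, 157]
0.112 meas x 0.1122 z 0.0634 [207, 208, 205]
0.115 meas x 0.116 z 0.0617 [208, 
[... 552 characters left out ...]
 meas x 0.1086 z 0.0495 [122, 121, 115]
0.106 meas x 0.1095 z 0.0551 [124, 122, 117]
0.109 meas x 0.11 z 0.0615 [189, 190, 189]
0.112 meas x 0.1126 z 0.0624 [206, 208, 210]
0.115 meas x 0.116 z 0.0615 [207, 208, 206]
0.118 meas x 0.1185 z 0.0629 [207, 208, 205]
0.121 meas x 0.0016 z 0.3273 [199, 199, 194]
0.124 meas x 0.124 z 0.0639 [119, 97, 78]
0.127 meas x 0.1247 z 0.0688 [99, 72, 49]
0.13 meas x 0.1244 z 0.0755 [86, 78, 74]
0.133 meas x 0.1239 z 0.0822 [117, 121, 124]
0.136 meas x 0.1246 z 0.0864 [141, 146, 150]
0.139 meas x 0.1266 z 0.0878 [149, 155, 160]
0.142 meas x 0.1287 z 0.089 [149, 155, 160]
0.145 meas x 0.1302 z 0.0912 [149, 155, 160]
0.148 meas x 0.1328 z 0.0912 [150, 156, 160]
```

The panel's back meets the box front at 0.1245 m, so there is no gap and the drawer is fully shut. The drum shows 6 and the arm is clear of everything.

```bash
python3 -c "
from workcell import bot
print(bot.job_done())"
```

```text
the job is handed in; nothing more can be done
None
```

The job is handed in: the red sachet lies flat in the fully shut drawer, the counter shows 6 after four presses, and nothing else on the worktop was touched; the first press reached about 58 N of total tool force at the button's stop, taken at the fingertips.

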